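# Index the collar and lock it with its pin

## Task

Take the index pin, the one with the cylindrical head and the tapered ring, from the wooden rack and stand it in the guide hole of the indexing fixture so that it rides on the collar's disc. Turn the collar slowly counter-clockwise (seen from above) by its knurled knob until the cross-hole comes under the pin and the pin drops in, never forcing the trapped pin, then press the pin fully home past the spring plunger, its shoulder down on the guide, and let go. Leave the ball-headed pin in the rack and the other things on the bench alone.

Things in the scene. Friction and masses are not known exactly. Their poses are not given: they have to be found in the camera images.
- fixture: Indexing fixture, bolted down. Origin on the bench on the collar's vertical axis; x (level) points to the guide, z up. Base plate 12 mm thick, x -80 to 125, y -85 to 85 mm. Beyond the disc a post carries the guide arm (44 mm wide, x 42 to 118, z 30 to 50 mm) over the disc; on it stands the plunger block (18 mm wide, x 78 to 116 mm, top at z 72 mm). A bore in the base lies under the guide hole.
- guide_mouth (a point): Centre of the upper mouth of the vertical guide hole (13.3 mm wide, through the guide arm), 50 mm over the bench, 60 mm from the collar's axis; axes as the fixture's.
- plunger_nose (a point): Tip of the spring plunger when out: a round brass nose 61.5 mm over the bench that points at the guide's axis and stops 8.3 mm short of it. The pin's tapered ring must be pressed down past it (about 8 to 16 N); then it snaps in over the ring and holds the pin.
- bearing: Fixed bearing of the turning collar, on the collar's axis, 12 mm over the bench; this frame does not turn. The collar is a disc (150 mm diameter, 12 mm thick, top face 26 mm over the bench), a thin spindle and a knob. Its angle is not measured. It turns easily (0.05 N m). More than 22 N between pin and collar (turning on against the trapped pin, or pressing with no hole under it) spoils the job.
- cross_hole_path (a point): Point on the fixed bearing's axis at the height of the disc's top face (26 mm). The disc has one vertical cross-hole, 13.6 mm wide, its centre 60 mm from this axis; at the start it stands 25 to 60 degrees clockwise (from above) of the guide, so the collar must be turned counter-clockwise by just that much.
- knob_grip (a point): Where to grip the collar's knob (round, knurled, black, grippy, 56 mm diameter, z 98 to 132 mm): on the axis, 118 mm over the bench. The point does not turn. The pin in its guide stands 60 mm off along the fixture's x axis, its head up to 106 mm over the bench while it rides on the disc: fingers closing along the fixture's y axis (within 45 degrees) clear it.
- index_pin: The index pin, hollow steel, about 45 g; origin at the centre of its foot, z axis from foot to head. Shank 12 mm diameter, chamfered foot, 44 mm long; then a shoulder (16 mm) whose ring tapers out to 22 mm at 51 mm, a 16 mm neck, and a cylindrical head 22 mm in diameter from 61 to 80 mm.
- index_pin_center (a point): Half-way up the index pin (40 mm above its foot; centre of its head 31 mm above this point). In the rack its foot is 2 mm over the bench. In the guide and riding on the disc this point is 16 mm above guide_mouth; dropped into the cross-hole with its ring on the plunger, about 1 to 5 mm above; fully home, with the shoulder on the guide, 4 mm below.
- ball_pin_center (a point): The other pin, 76 mm long, same shank, but with a ball head of 24 mm and a flat washer-like shoulder; this point is half-way up it. Leave it in the rack.
- rack: Wooden pin rack, fixed, 60 x 120 x 46 mm, origin at the centre of its underside. Two vertical holes at y = +30 and -30 mm; the pins stand in them with their shoulders on its top; which pin stands where changes. Fingers that close along the rack's x axis keep clear of the other pin.
- tape_measure: Bystander: tape measure, lying near the work; leave it alone.
- electrical_tape: Bystander: roll of black electrical tape, lying near the work; leave it alone.
- metal_slug: Bystander: small turned metal slug, lying near the work; leave it alone.
- sanding_block: Bystander: sanding block, lying near the work; leave it alone.

How it is judged:
By the outcome, as a careful person would: the job done as asked, in the order asked, and still so for the second after the job is handed in, with the robot touching nothing.
It also fails if it takes over 72 s, if anything falls off the work surface, if the arm or the gripper's body presses on something with over 40 N, if the wrist force passes 120 N, or if a joint passes its speed limit or range.

## Robot

A 6-joint arm with a two-finger parallel gripper is mounted at the origin on the work surface; the furniture and walls round the work are solid. World frame = base frame: x ahead of the robot, y to its left, z up, the work surface at z = 0. Lengths are in m, angles in rad, forces in N, time in s.
With the tool pointing down it reaches from about 0.25 to 0.775 m from the base axis. Payload 4 kg.
Tool frame: the origin (TCP) lies at the very end of the fingers, on their centre line; the grasp point (between the pads) lies 19 mm behind it (robot.hold_point_z is the distance from the TCP to the grasp point, in m); z points along the fingers, y is the line along which they close (so a half turn about z gives the same grasp; the last joint's range is limited). The gripper opens to 94 mm and grips with 3 to 60 N. Pads are 16 mm wide; open, the fingers measure 119 mm over their backs; the gripper's body (75 mm by 177 mm) begins 78 mm behind the grasp point.
Start: joints at [-1.36, 0.087, 1.371, -0, 1.684, -0.103], TCP at [0.17, -0.523, 0.206] pointing down, gripper open.
Joint ranges: [-3.1, 3.1], [-0.76, 2.03], [0.27, 2.55], [-1.08, 4.22], [0.17, 2.65], [-2.57, 2.57]. Speed limits (rad/s): [2.79, 2.79, 3.14, 3.14, 3.14, 3.14].

## Interface

Orientations are given as [roll, pitch, yaw] about the fixed x, y, z axes, in that order (R = Rz(yaw) Ry(pitch) Rx(roll)).
In Python, from bench import robot gives the robot as it stands.
- The arm moves only by the tool carry_out, never from a script. Its argument "steps" is a list of rows, each a list of 3 entries, a list of its own where there are three numbers: the shift along the tool's x, y, z in m, then the turn about the tool's z in units of 10 degrees (1.0 is 10 degrees), then the closure, from -1 (fully open) to 1 (shut). In form: [[[tx, ty, tz], roll, jaw], ...]. A call has 1 to 10 rows; each row is the pose to reach, as a shift and turn from the pose commanded when the call began, along the tool's axes at that moment; what a row does not reach only later rows make up. A row lasts 1/8 s, in which the tool goes at most 62.5 mm and 10.7 degrees, less where a joint would pass 70% of its speed; a pose out of reach is approached as far as the arm can. A call with a gripper value outside its range is refused whole. The fingers move at their own pace and stop on an object; the grip force is fixed at half the most. Time passes only in rows, so rows that repeat a pose let the fingers close. It gives the time, the measured TCP pose, the force, the opening and the grip force at its end, in the units of the state.
- robot.get_obs(): the state, without advancing time (a new reading comes with each control period).
- robot.snapshot(name): name is "scene" or "top" or "wrist"; returns a dict with "image" (400x640x3 uint8, red, green, blue), "z_map" (400x640 float32, m along the optical axis (not along the pixel's ray), 0 where there is no reading), "mtx" (3x3 intrinsics, pixels), "R" (3x3) and "t" (3): a world point X has camera coordinates R X + t. Camera axes: x right, y down, z forward; pixel columns grow to the right and rows downward; lengths in m; the calibration is good to about 2 mm. A picture is of the moment at which its call begins.
- robot.close_job(): hands the job in; it is judged then, once.
The state is a dict: "time": time; "joint_positions": joint angles; "qvel": joint speeds; "joint_torque": joint torques, N m; "tool_pos": TCP position; "ee_rot": TCP orientation; "wrist_force": force on the tool from outside, world axes, zero at the start; "wrist_torque": the same for the moment, N m; "width": finger opening in m; "finger_force": force on a finger pad.
Only numpy, scipy, OpenCV 4.12 (cv2) and the standard library are available. Lean on these libraries where they do the work, as an engineer would, in place of code of your own. Each camera call takes 0.05 s, during which the arm holds its last target. There are 200 camera calls.

## Working session

There is one attempt and no reset: what is moved stays moved. The work goes in short steps, Python scripts to look and compute and a tool call to move; the robot and the scene stay as the last step left them, time stands still between calls to the robot, and variables do not carry over. Pictures are saved under pics/ and viewed, at most 10 in all, crops included, and the job is handed in when it is done.

Besides the shell and the picture viewer there is one more tool, called after "Emit:" as a command line: name --argument value ..., lists and objects as JSON in quotes. carry_out: Moves the arm, as the interface text tells. Its arguments: {"type":"object","properties":{"steps":{"type":"array","items":{"type":"array"}}},"required":["steps"]}

```bash
mkdir -p pics; cat > h.py <<'E'
import numpy as np, cv2
from bench import robot
def snap(n,f):
    s=robot.snapshot(n); cv2.imwrite(f'pics/{f}.png',s['image'][:,:,::-1]); np.savez(f'pics/{f}.npz',**s); return s
def ray(s,u,v,z):
    c=-s['R'].T@s['t']; d=s['R'].T@np.linalg.inv(s['mtx'])@np.array([u,v,1.]); return c+d*(z-c[2])/d[2]
def pts(s):
    z=s['z_map']; v,u=np.mgrid[:400,:640]; d=np.stack([u,v,np.ones_like(u)],-1)@np.linalg.inv(s['mtx']).T*z[...,None]
    return (d-s['t'])@s['R']
E
python3 - <<'E'
from h import *
a=snap('top','top1');b=snap('scene','scene1')
for s in(a,b): print(-s['R'].T@s['t'],s['R'][2])
print(robot.get_obs())
cv2.imwrite('pics/both.png',cv2.resize(np.vstack([a['image'],b['image']])[:,:,::-1],(480,600)))
E
```

```text
[ 0.27891722 -0.03306706  1.47726032] [ 0.18257366  0.00293236 -0.98318781]
[-0.03083303 -1.25057592  0.82072992] [ 0.36919343  0.7926614  -0.485164  ]
{'time': 0.1, 'joint_positions': array([-1.36006364e+00,  8.78594667e-02,  1.37210605e+00, -1.97456396e-05,
        1.68356111e+00, -1.03130113e-01]), 'qvel': array([ 0.00025957, -0.00305613, -0.00516986, -0.00090326, -0.00145741,
       -0.00153983]), 'joint_torque': array([ 1.76423488e-03, -3.41251695e+01, -3.03302014e+01,  7.20249675e-02,
        3.04647465e-02, -1.03638311e-04]), 'tool_pos': array([ 0.1696752 , -0.52266169,  0.20443153]), 'ee_rot': array([-3.13966694e+00, -1.79577223e-04,  3.13860429e-01]), 'wrist_force': array([-0.75146352, -0.01102348,  0.93106295]), 'wrist_torque': array([ 0.00058704, -0.02148188,  0.00809152]), 'finger_force': 0.0, 'width': 0.09386399857556776}
```

View pics/top1.png

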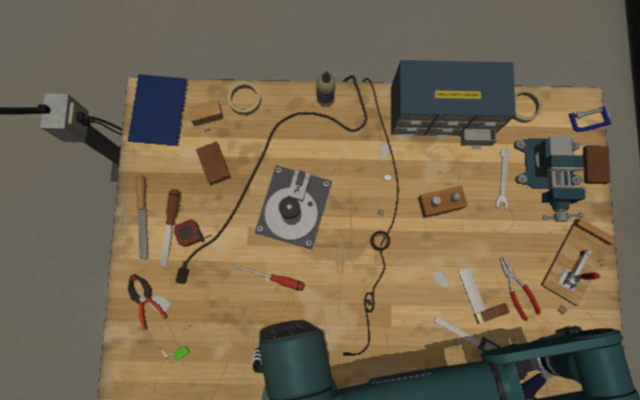

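View pics/scene1.png

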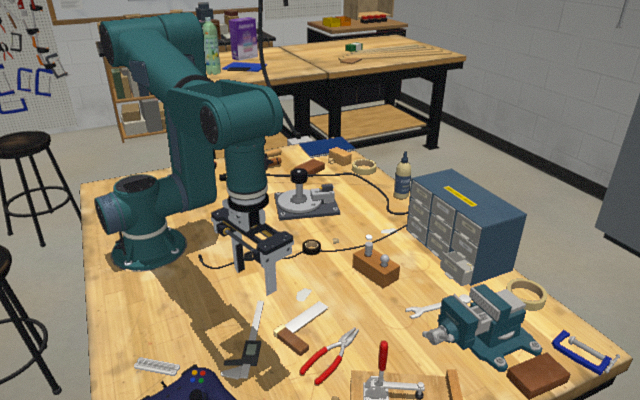

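The top view shows the fixture at about (295,207), with its guide arm towards (302,182). The rack is at about (443,200) with two pins at (436,202) and (456,198). I'll zoom in on both.

```bash
python3 - <<'E'
from h import *
a=dict(np.load('pics/top1.npz'));b=dict(np.load('pics/scene1.npz'))
c=lambda s,x,y,w,h:cv2.resize(s['image'][y:y+h,x:x+w,::-1],(400,300),interpolation=cv2.INTER_CUBIC)
cv2.imwrite('pics/crop1.png',np.vstack([np.hstack([c(a,240,155,120,90),c(a,405,170,80,60)]),np.hstack([c(b,265,155,100,75),c(b,340,225,80,60)])]))
P=pts(a)
# rack & fixture: print by colour/height
hsv=cv2.cvtColor(a['image'],cv2.COLOR_RGB2HSV)
sub=(slice(175,225),slice(410,475))
Z=P[sub][...,2];print('rack heights',np.percentile(Z,[5,50,90,99]))
top=(np.abs(P[...,2]-.046)<.006); m=np.zeros((400,640),np.uint8); m[sub]=top[sub]
r=cv2.minAreaRect(P[m>0][:,:2].astype(np.float32));print('rack',r)
m[:]=0;m[sub]=(P[sub][...,2]>.060)
n,l,st,ce=cv2.connectedComponentsWithStats(m)
for i in range(1,n):
    q=P[l==i];print('pin',ce[i],st[i,4],q.mean(0),q[:,2].max(),ray(a,*ce[i],.07))
sub=(slice(155,250),slice(245,345));Q=P[sub].reshape(-1,3)
for lo,hi,nm in((.009,.018,'base'),(.022,.030,'disc'),(.045,.055,'arm'),(.066,.078,'block'),(.12,.14,'knob')):
    q=Q[(Q[:,2]>lo)&(Q[:,2]<hi)]
    if len(q)>3: print(nm,len(q),q.mean(0),cv2.minAreaRect(q[:,:2].astype(np.float32)))
E
```

```text
rack heights [-0.00494093  0.00183264  0.0480409   0.08276821]
rack ((0.5495043992996216, -0.38701629638671875), (0.06062154844403267, 0.12225033342838287), 14.195474624633789)
pin [474. 180.] 1 [ 0.27891722 -0.03306706  1.47726032] 1.477260323123433 [ 0.60210077 -0.46468962  0.07      ]
pin [455. 182.] 1 [ 0.27891722 -0.03306706  1.47726032] 1.477260323123433 [ 0.59527955 -0.4119546   0.07      ]
pin [447. 189.] 1 [ 0.27891722 -0.03306706  1.47726032] 1.477260323123433 [ 0.57502399 -0.38935385  0.07      ]
pin [456.42372881 195.86440678] 59 [ 0.55563722 -0.41389638  0.0733734 ] 0.08198825107633424 [ 0.5563009  -0.41481826  0.07      ]
pin [420. 196.] 1 [ 0.27891722 -0.03306706  1.47726032] 1.477260323123433 [ 0.55372494 -0.3145926   0.07      ]
pin [436.0952381  200.20634921] 63 [ 0.54114419 -0.35643211  0.0794673 ] 0.08810885450839938 [ 0.54292301 -0.35863505  0.07      ]
pin [453. 203.] 1 [ 0.27891722 -0.03306706  1.47726032] 1.477260323123433 [ 0.5361399  -0.40487279  0.07      ]
pin [425. 207.] 1 [ 0.27891722 -0.03306706  1.47726032] 1.477260323123433 [ 0.52331862 -0.3278427   0
[... 965 characters left out ...]
6777039, 0.03863353282213211), (0.24203939735889435, 0.23683182895183563), 1.2515344619750977)
disc 1323 [0.49686501 0.04191499 0.02596232] ((0.5258312821388245, 0.03375937044620514), (0.1522766500711441, 0.19153624773025513), 74.98180389404297)
arm 379 [0.58925359 0.05769031 0.04975639] ((0.5846884250640869, 0.07895223796367645), (0.16225965321063995, 0.11974669992923737), 68.63954162597656)
block 81 [0.59843641 0.01550322 0.07155442] ((0.5948712229728699, 0.016693055629730225), (0.018162183463573456, 0.04690355435013771), 74.81636810302734)
knob 365 [0.5056723  0.04060514 0.13151459] ((0.5055437684059143, 0.04127807915210724), (0.05622350424528122, 0.05537419393658638), 46.896366119384766)
```

View pics/crop1.png

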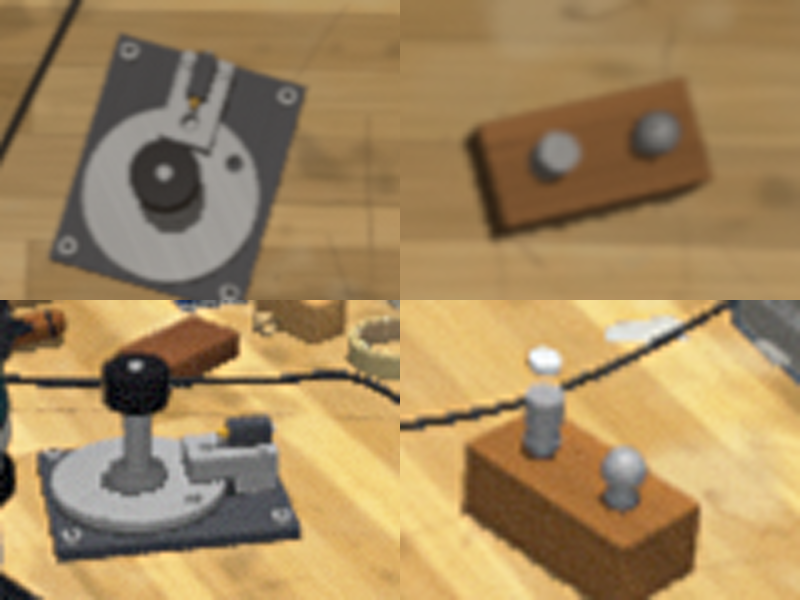

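The index pin (flat cylindrical head) is the left one in the top view, at about (0.542, -0.357). The rack is turned about 14° and the fixture about -15°, with its axis at about (0.5055, 0.041). I'll go above the pin.

Emit:
carry_out --steps '[[[0.06,-0.006,0],-1,-1],[[0.12,-0.013,0],-2,-1],[[0.18,-0.019,0],-3,-1],[[0.24,-0.026,0],-4,-1],[[0.3,-0.032,0],-5,-1],[[0.36,-0.039,0],-6,-1],[[0.405,-0.043,0],-7,-1],[[0.405,-0.043,0],-8,-1],[[0.405,-0.043,0],-8.6,-1],[[0.405,-0.043,0],-8.6,-1]]'

```text
time: 1.35
tool_pos: [0.5417, -0.3569, 0.2046]
ee_rot: [-3.141, -0.001, 1.814]
wrist_force: [-0.6, 0.2, 0.1]
width: 0.0939
finger_force: 0.0
```

```bash
cat >> h.py <<'E'
def go(x,y,z,yawdeg):
    o=robot.get_obs(); p=o['tool_pos']; r=o['ee_rot']; c,s=np.cos(r[2]),np.sin(r[2])
    d=np.array([x,y,z])-p; dy=(yawdeg-np.degrees(r[2])+180)%360-180
    print('tool shift mm',np.round(1e3*np.array([d[0]*c+d[1]*s,d[0]*s-d[1]*c,-d[2]]),1),'roll',round(-dy/10,2))
E
python3 - <<'E'
from h import *
o=robot.get_obs();print(o['time'],o['tool_pos'],np.degrees(o['ee_rot']),o['joint_positions'][5])
w=snap('wrist','w1');print(-w['R'].T@w['t'],w['R'][2])
for p in((.542,-.357,.082),(.5055,.041,.132)):
    c=w['R']@p+w['t'];print(w['mtx']@c/c[2])
a=dict(np.load('pics/top1.npz'))
A=ray(a,310.5,203.6,.026);print('hole',A,np.degrees(np.arctan2(A[1]-.041,A[0]-.5055)))
E
```

```text
1.35 [ 0.54168133 -0.35694772  0.20462578] [-1.79947825e+02 -6.11690969e-02  1.03925551e+02] -0.9130312629265
[ 0.52390358 -0.28409025  0.3841588 ] [ 0.06358848 -0.25533528 -0.96475924]
[315.37071646 195.5519663    1.        ]
[ 453.42536444 -643.25940922    1.        ]
hole [ 0.53362987 -0.01331064  0.026     ] -62.618374495854894
```

View pics/w1.png

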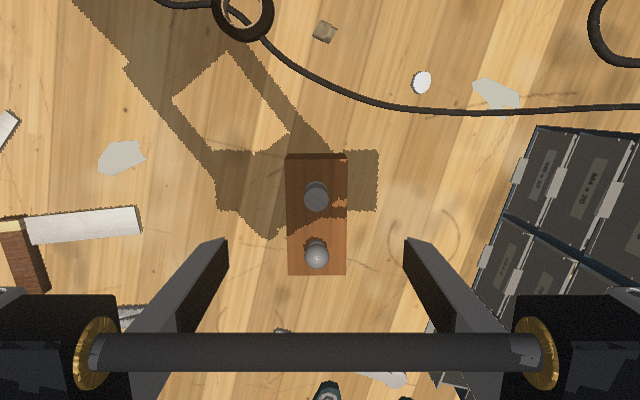

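The wrist view puts the pin head at (316,195), matching the predicted (315,195.6), so I can descend and grasp.

Emit:
carry_out --steps '[[[0,0,0.05],0,-1],[[0,0,0.1],0,-1],[[0,0,0.13],0,-1],[[0,0,0.15],0,-0.5],[[0,0,0.15],0,0.2],[[0,0,0.15],0,1],[[0,0,0.15],0,1],[[0,0,0.15],0,1],[[0,0,0.15],0,1],[[0,0,0.15],0,1]]'

```text
time: 2.65
tool_pos: [0.5417, -0.3573, 0.0557]
ee_rot: [3.141, 0.0, 1.815]
wrist_force: [-0.5, -0.8, 0.8]
width: 0.0277
finger_force: 0.0
```

Emit:
carry_out --steps '[[[0,0,0],0,1],[[0,0,0],0,1],[[0,0,0],0,1]]'

```text
time: 3.02
tool_pos: [0.5417, -0.3573, 0.0555]
ee_rot: [3.142, 0.0, 1.815]
wrist_force: [-0.3, 0.9, 0.8]
width: 0.0213
finger_force: 30.0
```

Emit:
carry_out --steps '[[[0,0,-0.02],0,1],[[0,0,-0.05],0,1],[[0,0,-0.1],0,1],[[0,0,-0.15],0,1],[[0,0,-0.15],0,1]]'

```text
time: 3.65
tool_pos: [0.5437, -0.3589, 0.2139]
ee_rot: [3.134, 0.011, 1.815]
wrist_force: [-0.1, -0.4, 0.1]
width: 0.0208
finger_force: 30.0
```

```bash
python3 - <<'E'
from h import *
go(.5635,.0253,.205,-195)
go(.5635-.09,.0253+.025,.205,-195)
go(.5635,.0253,.205,-15)
E
```

```text
tool shift mm [368.  112.    8.9] roll -6.1
tool shift mm [414.   30.7   8.9] roll -6.1
tool shift mm [368.  112.    8.9] roll 11.9
```

Emit:
carry_out --steps '[[[0.045,0.014,0],1,1],[[0.09,0.028,0],2,1],[[0.135,0.042,0],3,1],[[0.18,0.056,0],4,1],[[0.225,0.07,0],5,1],[[0.27,0.084,0],6,1],[[0.315,0.098,0],7,1],[[0.345,0.105,0],8,1],[[0.368,0.112,0],9,1],[[0.368,0.112,0],10,1]]'

```text
time: 4.9
tool_pos: [0.5607, 0.0288, 0.2047]
ee_rot: [-3.141, 0.002, 0.067]
wrist_force: [-0.4, -0.5, -0.6]
width: 0.0213
finger_force: 30.0
```

Emit:
carry_out --steps '[[[0,0,0],1,1],[[0,0,0],1.9,1],[[0,0,0],1.9,1]]'

```text
time: 5.28
tool_pos: [0.5609, 0.0269, 0.2048]
ee_rot: [3.141, 0.002, -0.26]
wrist_force: [0.4, -0.3, -0.5]
width: 0.021
finger_force: 30.0
```

```bash
python3 - <<'E'
from h import *
o=robot.get_obs();print(o['time'],o['tool_pos'],np.degrees(o['ee_rot']),o['joint_positions'][5])
w=snap('wrist','w2');print(-w['R'].T@w['t'],w['R'][2])
for p in((.5635,.0253,.05),(.5336,-.0133,.026),(.5055,.041,.132),(.5635,.0253,o['tool_pos'][2]-.0535)):
    c=w['R']@p+w['t'];print(w['mtx']@c/c[2])
E
```

```text
5.275 [0.56088882 0.02693829 0.20476735] [ 1.79970272e+02  9.32589512e-02 -1.49114190e+01] 1.7781621265932976
[0.63577593 0.00575345 0.38408861] [-0.25604855  0.06712155 -0.96433077]
[314.78739524 186.6143991    1.        ]
[358.46850354 199.57478403   1.        ]
[314.22528713 285.41486098   1.        ]
[314.60773029 219.22468277   1.        ]
```

View pics/w2.png

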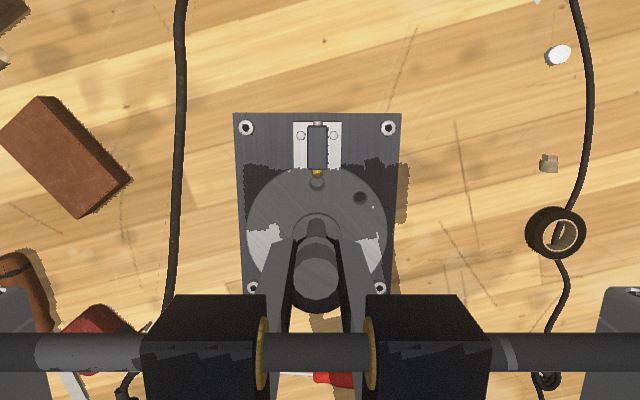

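The guide hole shows at about (317,184) just below the brass nose, and the cross-hole at about (360,197). I'll measure both.

```bash
python3 - <<'E'
from h import *
w=dict(np.load('pics/w2.npz'));g=cv2.cvtColor(w['image'],cv2.COLOR_RGB2GRAY)
P=pts(w)
print('arm depth', np.median(P[176:192,300:308].reshape(-1,3),0),np.median(P[205:212,355:365].reshape(-1,3),0))
print(g[176:194,306:330])
for (x0,y0,x1,y1) in((349,188,372,207),):
    r=g[y0:y1,x0:x1];m=(r<(np.median(r)+r.min())/2).astype(np.uint8);n,l,st,ce=cv2.connectedComponentsWithStats(m);i=1+st[1:,4].argmax();print(st[i],ce[i]+[x0,y0],ray(w,*(ce[i]+[x0,y0]),.026))
cv2.imwrite('pics/crop2.png',cv2.resize(w['image'][110:220,240:400,::-1],(800,550),interpolation=cv2.INTER_CUBIC))
# block (plunger) top edges & base bolts
q=P[115:220,230:405].reshape(-1,3)
q=q[(q[:,2]>.069)&(q[:,2]<.075)];print('block',len(q),cv2.minAreaRect(q[:,:2].astype(np.float32)))
E
```

```text
arm depth [0.56918688 0.03488589 0.05011992] [ 0.52462926 -0.01229564  0.02616621]
[[102 105 103  99 101 105  95  71  76  82  82  81  85  81  72  80  97 101
  101  98 100 102 105 101]
 [100 103 102 101 100 100  92  82  71  70  73  77  74  70  70  89  99 101
  101 101 104 101  94 103]
 [104  98 101 102 103  87  86  96  98  88  87  79  77 100  95  82  84  97
   99  99 103 102 100 100]
 [102 104 103 104  86  83  98 104 104 104 101  94 100 104 103  99  84  87
   98 104 103 102 104 105]
 [101 104 101  98  84  98 102 104 104 103 103 104 101  99 104 107 102  85
   92 104 102 102 103 102]
 [101 101 103  92  88 103 100 104 106 102 102 104 101 102  98 101 104  93
   89 108 101 101 104  97]
 [ 99 105  96  89  76 102 101 102 102 103 102 101 104 105 102 103 102  80
   90  96 104  99 101 101]
 [103 104  98  91  72  86 102 101 100 102 106 106 100 105 100  99  92  67
   88  93 100 102 102 100]
 [ 99 102  99  86  69  71  96 103  99  98 102 101 102 103 105 105  76  63
   92  95 101  98 100 102]
 [103 105  98  86  75  70  75  92 103 101 104 104 107 105  96  76  72  67
   91  94 102 102 100 100]
 [102 1
[... 306 characters left out ...]
 99 102  97  93  87  69  68  72  72  73  71  70  71  82  91  94
  101 103 100  97 100 101]
 [102 101  96 100  98  94  95  94  87  78  69  74  76  82  89  95  92  96
  101 100  99  97 102 100]
 [104 100 100  99  98  99 102  98  92  94  94  94  97  96  92  96  98 101
  102 101 100 100 100  99]
 [102  99 101  99 100  98 104  96 100  94  96  98  96  98  95  99  96 102
  104  99 101 100 100  98]
 [101 102  99  97  95 101 102 103 104  99  97  98 100 100 100  99  97  99
  100  95 101 102  99  98]]
[  5   4  13  11 107] [359.5046729 196.8411215] [ 0.53615985 -0.01498271  0.026     ]
block 911 ((0.6007870435714722, 0.013414810411632061), (0.017639383673667908, 0.03717454895377159), 75.30827331542969)
```

View pics/crop2.png

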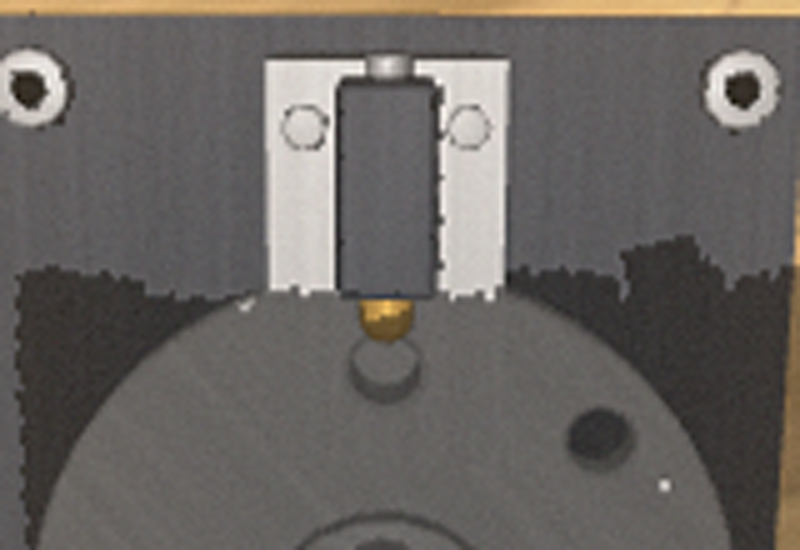

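```bash
python3 - <<'E'
from h import *
w=dict(np.load('pics/w2.npz'))
G=ray(w,316.7,183.6,.05);H=ray(w,359.5,196.8,.026);print(G)
for yaw in(-14.7,-15.1):
    y=np.radians(yaw);C=G-.06*np.array([np.cos(y),np.sin(y),0]);d=H-C
    print(C,np.hypot(*d[:2]),np.degrees(np.arctan2(d[1],d[0]))-yaw)
# disc circle from depth in wrist & top
for f in('w2','top1'):
    s=dict(np.load(f'pics/{f}.npz'));P=pts(s).reshape(-1,3)
    q=P[(abs(P[:,2]-.132)<.006)&(np.hypot(P[:,0]-.505,P[:,1]-.04)<.05)];
    if len(q)>10: print(f,cv2.minEnclosingCircle(q[:,:2].astype(np.float32)))
# where is the pin foot held? foot expected under TCP
o=robot.get_obs();go(G[0],G[1],.16,-15)
a=dict(np.load('pics/top1.npz'));P=pts(a);
E
```

```text
[0.56586811 0.02279482 0.05      ]
[0.50783205 0.0380203  0.05      ] 0.06012326218266217 -47.142969532765974
[0.50793976 0.03842509 0.05      ] 0.06043000246708377 -47.01411715741653
w2 ((0.5073556900024414, 0.037326935678720474), 0.02839430794119835)
top1 ((0.5066273808479309, 0.039841461926698685), 0.028751324862241745)
tool shift mm [ 5.8  2.7 44.9] roll 0.01
```

Emit:
carry_out --steps '[[[0.006,0.003,0.03],0,1],[[0.006,0.003,0.06],0,1],[[0.006,0.003,0.08],0,1],[[0.006,0.003,0.092],0,1],[[0.006,0.003,0.092],0,1],[[0.006,0.003,0.092],0,1]]'

```text
time: 6.08
tool_pos: [0.5672, 0.0224, 0.1146]
ee_rot: [-3.141, -0.002, -0.262]
wrist_force: [0.1, 0.4, -1.3]
width: 0.0213
finger_force: 30.0
```

```bash
python3 - <<'E'
from h import *
o=robot.get_obs();print(o['time'],o['tool_pos'],np.degrees(o['ee_rot']))
w=snap('wrist','w3');p=o['tool_pos'].copy()
for q in((*p[:2],p[2]-.0535),(.5655,.0231,.05)):
    c=w['R']@q+w['t'];print(w['mtx']@c/c[2])
cv2.imwrite('pics/crop3.png',cv2.resize(w['image'][110:270,240:400,::-1],(600,600),interpolation=cv2.INTER_CUBIC))
E
```

```text
6.075 [0.56720194 0.02242583 0.11462739] [-1.79982791e+02 -1.12202428e-01 -1.49909760e+01]
[313.30166833 223.63672247   1.        ]
[313.09862648 221.14841377   1.        ]
```

View pics/crop3.png

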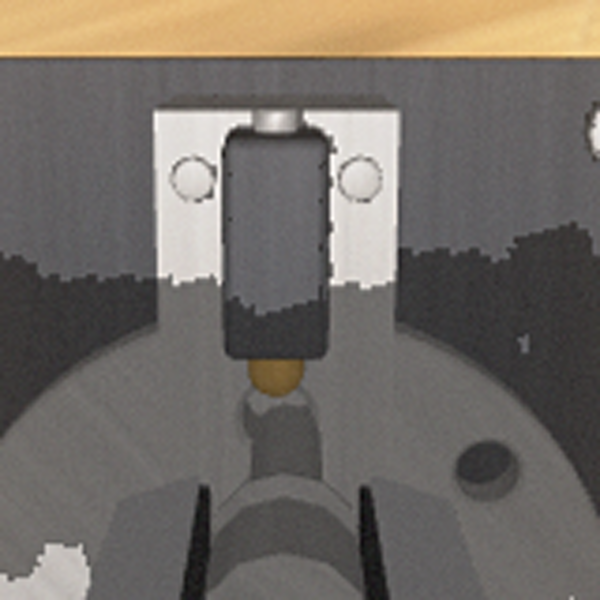

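The crop shows the pin foot centred at column ≈316 and the guide hole at ≈314.5, so the pin sits about 1 mm to the right. I'll measure the edges properly.

```bash
python3 - <<'E'
from h import *
w=dict(np.load('pics/w3.npz'));g=cv2.cvtColor(w['image'],cv2.COLOR_RGB2GRAY)
print('cols',list(range(302,330)))
for r in range(208,236): print(r,' '.join('%3d'%v for v in g[r,302:330]))
y=np.radians(-15);ex=np.array([np.cos(y),np.sin(y),0]);ey=np.array([-np.sin(y),np.cos(y),0]);G0=np.array([.5655,.0231,0])
for u,v,z in((314.4,219.9,.05),(305,220,.05),(324,220,.05),(315.9,218,.0611),(307,226,.064),(325,226,.064)):
    p=ray(w,u,v,z)-G0;print(u,v,z,'fx mm',1e3*p@ex,1e3*p@ey)
E
```

```text
cols [302, 303, 304, 305, 306, 307, 308, 309, 310, 311, 312, 313, 314, 315, 316, 317, 318, 319, 320, 321, 322, 323, 324, 325, 326, 327, 328, 329]
208 106 108 108 110  81  83  90  94  92  95  96  98  97 100  98  93  93  84  78  90 108 107 107 108 108 112 110 110
209 105 109 107 104  85  84  93  94  94  95  94 102 102  98  97  95  95  89  79 106 108 109 108 106 106 112 108 107
210 109 105 107 109  84  81  87  92  93  95  94  98 101 100  96  91  90  85  79 106 110 107 109 112 110 109 111 108
211 107 108 107 107 105  77  88  92  93  96  92  96  96  97  94  88  88  80  97 106 107 107 106 105 109 107 107 111
212 104 108 110 108 107  75  77  90  87  95  94  91  95  95  93  87  82  80 102 112 107 111 109 108 107 110 104 106
213 106 102 110 111  98  86  77  82  85  87  88  90  91  86  85  81  78  86  89 106 107 108 107 110 108 108 112 110
214 107 107 107  95  93  97 105  87  72  81  81  83  85  90  82  89 105  97  88  93 100 110 107 106 109 108 108 108
215 106 110 101  90  95 107 111 106 107  95  79  80  81  87  95 108 111 105 103  93  94 105 107 108 105 110 108 109
216 108 106  96  87 108 11
[... 1944 characters left out ...]
0
233 109 108 107 108 107  67  77  71  76  73  83  79  83  81  78  77  79  77  79  80  75  74  75  73 113 110 107 108
234 107 108 107 106  99  69  73  71  75  75  80  79  77  78  78  78  75  78  82  80  80  71  75  72 112 105 108 106
235 109 108 109 109 100  70  74  73  74  79  80  80  76  74  71  76  77  82  78  77  76  76  71  71 114 107 108 108
314.4 219.9 0.05 fx mm 0.9360730382518497 -0.9270551154737824
305 220 0.05 fx mm 0.846449373223777 5.7725492323676555
324 220 0.05 fx mm 0.8765122528215025 -7.769300034774568
315.9 218 0.0611 fx mm 5.840599603628472 -1.9732634036213212
307 226 0.064 fx mm 1.0825760498171513 4.024991916615321
325 226 0.064 fx mm 1.1096135423757127 -8.124224468169427
```

Measured relative to the hole in the same image, the pin must move about -0.5 mm in fixture x and +1.5 mm in fixture y. I'll correct that and lower gently.

Emit:
carry_out --steps '[[[-0.0005,-0.0015,0],0,1],[[-0.0005,-0.0015,0.004],0,1],[[-0.0005,-0.0015,0.008],0,1],[[-0.0005,-0.0015,0.011],0,1],[[-0.0005,-0.0015,0.013],0,1],[[-0.0005,-0.0015,0.015],0,1],[[-0.0005,-0.0015,0.015],0,1]]'

```text
time: 7.0
tool_pos: [0.5663, 0.024, 0.0982]
ee_rot: [3.141, 0.0, -0.262]
wrist_force: [-1.2, -1.3, -0.6]
width: 0.0207
finger_force: 30.0
```

The foot is 5 mm inside the guide with little force, so I'll continue to just above the disc.

Emit:
carry_out --steps '[[[0,0,0.004],0,1],[[0,0,0.008],0,1],[[0,0,0.012],0,1],[[0,0,0.016],0,1],[[0,0,0.016],0,1]]'

```text
time: 7.62
tool_pos: [0.5661, 0.024, 0.0819]
ee_rot: [3.141, 0.001, -0.262]
wrist_force: [0.5, -0.1, -0.3]
width: 0.0211
finger_force: 30.0
```

Emit:
carry_out --steps '[[[0,0,0],0,0.5],[[0,0,0],0,0],[[0,0,0],0,-0.5],[[0,0,0],0,-1],[[0,0,0],0,-1],[[0,0,0],0,-1],[[0,0,-0.03],0,-1],[[0,0,-0.065],0,-1],[[0,0,-0.1],0,-1],[[0,0,-0.1],0,-1]]'

```text
time: 8.88
tool_pos: [0.5684, 0.024, 0.1864]
ee_rot: [-3.14, -0.008, -0.262]
wrist_force: [0.4, -0.2, -0.4]
width: 0.0942
finger_force: 0.0
```

```bash
python3 - <<'E'
from h import *
o=robot.get_obs();print(o['time'],o['tool_pos'],o['width'])
go(.5078,.0395,.180,-38)
w=snap('wrist','w4');s=snap('scene','s2')
cv2.imwrite('pics/crop4.png',np.hstack([cv2.resize(w['image'][120:280,240:400,::-1],(400,400)),cv2.resize(s['image'][150:230,265:345,::-1],(400,400))]))
E
```

```text
8.875 [0.56844154 0.02395877 0.1864076 ] 0.09421519985136527
tool shift mm [-62.6   0.7   6.4] roll 2.3
```

View pics/crop4.png

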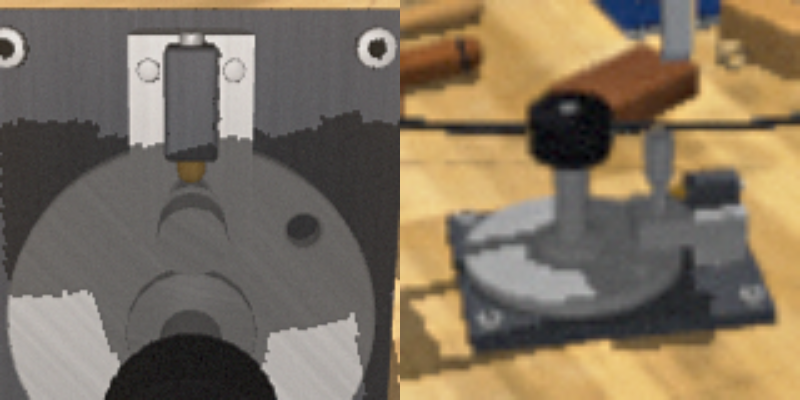

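The pin stands in the guide, riding on the disc (scene crop at (657,170)). Next is the knob.

Emit:
carry_out --steps '[[[-0.03,0,0],1,-1],[[-0.06,0,0],2,-1],[[-0.06,0,0],2.3,-1],[[-0.06,0,0.02],2.3,-1],[[-0.06,0,0.05],2.3,-1],[[-0.06,0,0.075],2.3,-1],[[-0.06,0,0.083],2.3,-0.6],[[-0.06,0,0.083],2.3,-0.1]]'

```text
time: 9.98
tool_pos: [0.5076, 0.0396, 0.0981]
ee_rot: [3.14, 0.002, -0.664]
wrist_force: [-0.2, -0.1, 0.7]
width: 0.0776
finger_force: 0.0
```

Emit:
carry_out --steps '[[[0,0,0],0,1],[[0,0,0],0,1],[[0,0,0],0,1],[[0,0,0],0,1]]'

```text
time: 10.48
tool_pos: [0.5087, 0.0388, 0.1006]
ee_rot: [3.141, -0.002, -0.664]
wrist_force: [-3.1, -3.7, 5.4]
width: 0.0553
finger_force: 30.0
```

```bash
python3 - <<'E'
from h import *
o=robot.get_obs();print(o['time'],o['tool_pos'],np.degrees(o['ee_rot']),o['joint_positions'][5],o['wrist_force'],o['width'],o['finger_force'])
w=snap('wrist','w5');s=snap('scene','s3')
for p in((.566,.024,.106),(.5362,-.015,.026)):
  for c in(w,s):
    q=c['R']@p+c['t'];print(c['mtx']@q/q[2])
cv2.imwrite('pics/crop5.png',np.hstack([w['image'][100:350,200:600,::-1][:, :400],cv2.resize(s['image'][150:230,265:345,::-1],(250,250))]))
E
```

```text
10.475 [0.50866567 0.03878945 0.10056511] [ 1.79954587e+02 -1.00925071e-01 -3.80330266e+01] 2.2008595310633896 [-3.07309855 -3.68523909  5.43000767] 0.05534185819543145 30.001078248023987
[264.82367542 156.22158719   1.        ]
[316.47714882 176.61329058   1.        ]
[350.48253828 140.23150389   1.        ]
[313.46942387 204.31680004   1.        ]
```

View pics/crop5.png

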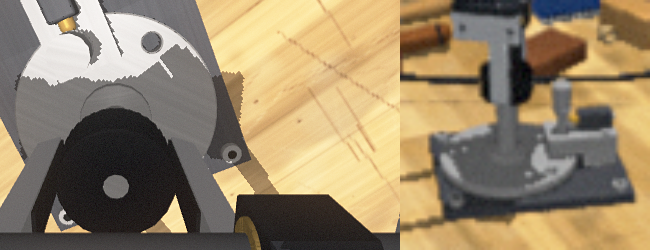

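The knob is gripped (55 mm). I'll turn 20° slowly, then track the pin height and hole angle with the cameras.

Emit:
carry_out --steps '[[[0,0,0],-0.2,1],[[0,0,0],-0.4,1],[[0,0,0],-0.6,1],[[0,0,0],-0.8,1],[[0,0,0],-1.0,1],[[0,0,0],-1.2,1],[[0,0,0],-1.4,1],[[0,0,0],-1.6,1],[[0,0,0],-1.8,1],[[0,0,0],-2.0,1]]'

```text
time: 11.82
tool_pos: [0.5091, 0.0395, 0.1006]
ee_rot: [-3.141, -0.002, -0.314]
wrist_force: [-1.7, -0.3, 4.9]
width: 0.0554
finger_force: 30.0
```

```bash
cat > chk.py <<'E'
from h import *
import sys
o=robot.get_obs();yaw=np.degrees(o['ee_rot'][2]);print('t',o['time'],'yaw',round(yaw,2),'turned',round(yaw+38.03,2),'F',o['wrist_force'].round(1),'T',o['wrist_torque'].round(2),o['width'])
for n in('scene','wrist'):
    s=snap(n,sys.argv[1]+n); P=pts(s).reshape(-1,3); z0=s['z_map'].ravel()>0
    q=P[z0&(np.hypot(P[:,0]-.566,P[:,1]-.024)<.016)&(P[:,2]>.055)&(P[:,2]<.115)]
    print(n,'pin',len(q),np.percentile(q[:,2],[50,90,97]).round(4) if len(q) else '')
    if n=='wrist':
        g=cv2.cvtColor(s['image'],cv2.COLOR_RGB2GRAY)
        r=g[125:160,335:370];m=(r<(np.median(r)+r.min())/2).astype(np.uint8);k,l,st,ce=cv2.connectedComponentsWithStats(m);i=1+st[1:,4].argmax();u=ce[i]+[335,125];X=ray(s,*u,.026)
        print('hole px',st[i],u,'angle to guide',-15-np.degrees(np.arctan2(X[1]-.0388,X[0]-.5087)),np.hypot(X[1]-.0388,X[0]-.5087))
E
python3 chk.py a
python3 - <<'E'
from h import *
for f in('w5','s3','s2'):
    s=dict(np.load(f'pics/{f}.npz'));P=pts(s).reshape(-1,3)
    q=P[(np.hypot(P[:,0]-.566,P[:,1]-.024)<.016)&(P[:,2]>.055)&(P[:,2]<.115)];print(f,len(q),np.percentile(q[:,2],[50,90,97]).round(4))
E
```

```text
t 11.825 yaw -17.96 turned 20.07 F [-1.7 -0.3  4.9] T [-0.56  0.42 -0.08] 0.05538660657700331
scene pin 90 [0.0908 0.1061 0.1073]
wrist pin 1814 [0.106  0.1069 0.1073]
hole px [ 11   6  17  23 279] [353.10035842 141.55197133] angle to guide 29.44317851959405 0.0600331004782678
w5 1933 [0.106  0.1069 0.1073]
s3 88 [0.0887 0.1063 0.1075]
s2 89 [0.0906 0.1058 0.107 ]
```

Pin height reads 106 mm (riding), with about 27° to go. I'll turn 20° more, slower at the end.

Emit:
carry_out --steps '[[[0,0,0],-0.2,1],[[0,0,0],-0.4,1],[[0,0,0],-0.6,1],[[0,0,0],-0.8,1],[[0,0,0],-1.0,1],[[0,0,0],-1.2,1],[[0,0,0],-1.4,1],[[0,0,0],-1.6,1],[[0,0,0],-1.8,1],[[0,0,0],-2.0,1]]'

```text
time: 13.18
tool_pos: [0.5092, 0.0404, 0.1006]
ee_rot: [-3.141, -0.002, 0.036]
wrist_force: [-1.6, 0.9, 4.6]
width: 0.0555
finger_force: 30.0
```

```bash
python3 chk.py b
```

```text
t 13.175 yaw 2.06 turned 40.09 F [-1.6  0.9  4.6] T [-0.38  0.25 -0.11] 0.05546962035824198
scene pin 85 [0.0914 0.1075 0.1085]
wrist pin 1976 [0.1059 0.1069 0.1073]
hole px [  0   0  27  22 176] [345.07386364 132.55113636] angle to guide 1.8378360695068743 0.06330457805950848
```

Emit:
carry_out --steps '[[[0,0,0],-0.06,1],[[0,0,0],-0.12,1],[[0,0,0],-0.18,1],[[0,0,0],-0.24,1],[[0,0,0],-0.3,1],[[0,0,0],-0.36,1],[[0,0,0],-0.42,1],[[0,0,0],-0.42,1]]'

```text
time: 14.28
tool_pos: [0.5092, 0.0406, 0.1006]
ee_rot: [-3.14, -0.002, 0.109]
wrist_force: [-1.9, 1.8, 5.0]
width: 0.0558
finger_force: 30.0
```

```bash
python3 chk.py c
```

```text
t 14.275 yaw 6.22 turned 44.25 F [-1.9  1.8  5. ] T [-0.38  0.18  0.07] 0.05577958504103388
scene pin 73 [0.0897 0.1051 0.107 ]
wrist pin 2071 [0.1054 0.1066 0.107 ]
hole px [  2   0  33  35 394] [349.55837563 142.06345178] angle to guide 2.792356658604426 0.05839610720287872
```

Emit:
carry_out --steps '[[[0,0,0],-0.03,1],[[0,0,0],-0.06,1],[[0,0,0],-0.09,1],[[0,0,0],-0.09,1]]'

```text
time: 14.88
tool_pos: [0.5092, 0.0406, 0.1006]
ee_rot: [-3.14, -0.002, 0.124]
wrist_force: [-1.5, 3.0, 4.3]
width: 0.0558
finger_force: 30.0
```

```bash
python3 chk.py d|head -3
```

```text
t 14.875 yaw 7.11 turned 45.14 F [-1.5  3.   4.3] T [-0.33  0.19 -0.01] 0.0557738471886239
scene pin 76 [0.0874 0.1052 0.1064]
wrist pin 2068 [0.1053 0.1065 0.107 ]
```

Emit:
carry_out --steps '[[[0,0,0],-0.03,1],[[0,0,0],-0.06,1],[[0,0,0],-0.08,1],[[0,0,0],-0.08,1]]'

```text
time: 15.48
tool_pos: [0.5092, 0.0406, 0.1006]
ee_rot: [-3.14, -0.003, 0.138]
wrist_force: [-1.4, 2.2, 5.0]
width: 0.0554
finger_force: 30.0
```

```bash
python3 chk.py e|head -3
```

```text
t 15.475 yaw 7.91 turned 45.94 F [-1.4  2.2  5. ] T [-0.3   0.19  0.  ] 0.055389610766111125
scene pin 88 [0.0854 0.1021 0.1028]
wrist pin 1661 [0.1014 0.1024 0.1028]
```

The pin has started to drop (106 → 102 mm). I'll hold still and look again.

Emit:
carry_out --steps '[[[0,0,0],0,1],[[0,0,0],0,1]]'

```text
time: 15.82
tool_pos: [0.5092, 0.0406, 0.1006]
ee_rot: [-3.14, -0.003, 0.138]
wrist_force: [-1.6, 1.7, 4.7]
width: 0.0554
finger_force: 30.0
```

```bash
python3 chk.py f|head -3
```

```text
t 15.825 yaw 7.91 turned 45.94 F [-1.6  1.7  4.7] T [-0.37  0.22 -0.01] 0.055392400243650185
scene pin 86 [0.0863 0.1022 0.1039]
wrist pin 1660 [0.1014 0.1024 0.1028]
```

It is part-way down on the foot chamfer, at the edge of the hole. I'll turn a further 0.4°.

Emit:
carry_out --steps '[[[0,0,0],-0.02,1],[[0,0,0],-0.04,1],[[0,0,0],-0.04,1]]'

```text
time: 16.3
tool_pos: [0.5092, 0.0406, 0.1005]
ee_rot: [-3.14, -0.003, 0.145]
wrist_force: [-1.6, 1.6, 4.8]
width: 0.0554
finger_force: 30.0
```

```bash
python3 chk.py g|head -3
```

```text
t 16.3 yaw 8.31 turned 46.34 F [-1.6  1.6  4.8] T [-0.32  0.22 -0.05] 0.05540228779742018
scene pin 72 [0.0801 0.0949 0.096 ]
wrist pin 1704 [0.0938 0.0949 0.0954]
```

The pin is down in the hole (head at 94 mm, within the expected 1–5 mm band). I'll nudge 0.4° more towards the centre of the play, then release the knob and rise.

Emit:
carry_out --steps '[[[0,0,0],-0.02,1],[[0,0,0],-0.04,1],[[0,0,0],-0.04,0.3],[[0,0,0],-0.04,-0.3],[[0,0,0],-0.04,-1],[[0,0,0],-0.04,-1],[[0,0,0],-0.04,-1],[[0,0,-0.025],-0.04,-1],[[0,0,-0.055],-0.04,-1],[[0,0,-0.08],-0.04,-1]]'

```text
time: 17.65
tool_pos: [0.5086, 0.0396, 0.1805]
ee_rot: [3.141, -0.001, 0.151]
wrist_force: [0.3, -0.0, 0.9]
width: 0.0941
finger_force: 0.0
```

```bash
python3 chk.py h|head -3; python3 - <<'E'
from h import *
go(.5662,.024,.18,-15)
w=dict(np.load('pics/hwrist.npz'));P=pts(w).reshape(-1,3)
q=P[(np.hypot(P[:,0]-.566,P[:,1]-.024)<.02)&(P[:,2]>.088)&(P[:,2]<.098)]
print(cv2.minEnclosingCircle(q[:,:2].astype(np.float32)))
E
```

```text
t 17.65 yaw 8.67 turned 46.7 F [ 0.3 -0.   0.9] T [-0.04 -0.05 -0.05] 0.09407494177447041
scene pin 72 [0.0802 0.0939 0.0953]
wrist pin 826 [0.0935 0.0947 0.0951]
tool shift mm [52.8 23.8  2.9] roll 2.37
((0.5632686018943787, 0.025760231539607048), 0.011123616248369217)
```

Now I'll press with shut fingers on the head's top: move over it first.

Emit:
carry_out --steps '[[[0.02,0.009,0],1,0],[[0.04,0.018,0],2,1],[[0.053,0.024,0],2.37,1],[[0.053,0.024,0.02],2.37,1],[[0.053,0.024,0.05],2.37,1],[[0.053,0.024,0.073],2.37,1],[[0.053,0.024,0.078],2.37,1],[[0.053,0.024,0.078],2.37,1],[[0.053,0.024,0.078],2.37,1],[[0.053,0.024,0.078],2.37,1]]'

```text
time: 19.0
tool_pos: [0.5652, 0.0238, 0.1026]
ee_rot: [-3.141, -0.002, -0.262]
wrist_force: [-0.3, 0.1, 0.0]
width: 0.0009
finger_force: 0.0
```

Emit:
carry_out --steps '[[[0.001,0,0.004],0,1],[[0.001,0,0.007],0,1],[[0.001,0,0.009],0,1],[[0.001,0,0.0105],0,1],[[0.001,0,0.0115],0,1],[[0.001,0,0.012],0,1]]'

```text
time: 19.75
tool_pos: [0.5657, 0.0235, 0.0901]
ee_rot: [-3.142, -0.001, -0.262]
wrist_force: [-1.3, -0.8, 3.8]
width: 0.0003
finger_force: 1.9
```

Emit:
carry_out --steps '[[[0,0,0.0007],0,1],[[0,0,0.0014],0,1],[[0,0,0.002],0,1],[[0,0,0.0025],0,1],[[0,0,0.003],0,1]]'

```text
time: 20.38
tool_pos: [0.566, 0.0234, 0.0869]
ee_rot: [3.142, -0.001, -0.262]
wrist_force: [0.7, -0.6, 4.5]
width: 0.0005
finger_force: 2.2
```

Emit:
carry_out --steps '[[[0,0,0.0006],0,1],[[0,0,0.0012],0,1],[[0,0,0.0016],0,1],[[0,0,0.0016],0,1]]'

```text
time: 20.88
tool_pos: [0.5668, 0.0231, 0.0866]
ee_rot: [3.142, -0.004, -0.262]
wrist_force: [1.4, -1.6, 6.6]
width: 0.0006
finger_force: 3.5
```

```bash
python3 chk.py i|head -3
```

```text
t 20.875 yaw -15.03 turned 23.0 F [ 1.4 -1.6  6.6] T [-0.29 -0.29 -0.01] 0.000644363483712987
scene pin 98 [0.0832 0.1075 0.1118]
wrist pin 1386 [0.0963 0.112  0.1143]
```

Emit:
carry_out --steps '[[[-0.0005,0,0.001],0,1],[[-0.0005,0,0.002],0,1],[[-0.0005,0,0.002],0,1]]'

```text
time: 21.35
tool_pos: [0.5672, 0.0229, 0.0863]
ee_rot: [3.141, -0.007, -0.262]
wrist_force: [0.3, -2.3, 11.4]
width: 0.0004
finger_force: 5.8
```

Emit:
carry_out --steps '[[[-0.001,0,0.0015],0,1],[[-0.001,0,0.003],0,1],[[-0.001,0,0.003],0,1],[[-0.001,0,0.003],0,1]]'

```text
time: 21.85
tool_pos: [0.5676, 0.0228, 0.0861]
ee_rot: [-3.141, -0.011, -0.262]
wrist_force: [-1.1, -3.3, 20.0]
width: 0.0003
finger_force: 9.7
```

The push is stiff at z = 0.086 with 20 N, which is home height. I'll retract and verify.

Emit:
carry_out --steps '[[[0,0,-0.006],0,1],[[0,0,-0.03],0,1],[[0,0,-0.08],0,1],[[-0.03,0,-0.11],0,1],[[-0.03,0,-0.11],0,0],[[-0.03,0,-0.11],0,-1],[[-0.03,0,-0.11],0,-1],[[-0.03,0,-0.11],0,-1]]'

```text
time: 22.85
tool_pos: [0.5347, 0.0317, 0.188]
ee_rot: [3.141, 0.003, -0.262]
wrist_force: [0.2, -0.3, 0.5]
width: 0.0372
finger_force: 0.0
```

```bash
python3 chk.py j|head -3; python3 - <<'E'
from h import *
w=cv2.imread('pics/jwrist.png');s=cv2.imread('pics/jscene.png')
cv2.imwrite('pics/crop6.png',np.hstack([cv2.resize(w[80:280,220:420],(400,400)),cv2.resize(s[150:230,265:345],(400,400))]))
E
```

```text
t 22.85 yaw -15.03 turned 23.0 F [ 0.2 -0.3  0.5] T [0.03 0.01 0.01] 0.037171084391088384
scene pin 67 [0.0731 0.0858 0.0876]
wrist pin 794 [0.086  0.0872 0.0877]
```

View pics/crop6.png

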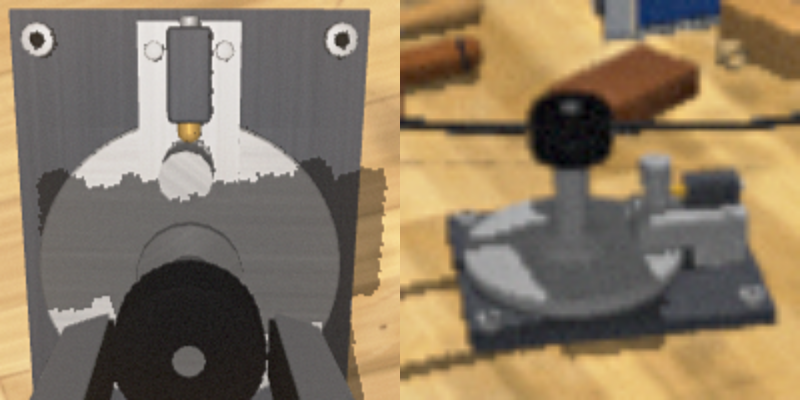

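The head top reads 86 mm, which is the home height. The wrist crop shows the plunger nose over the ring at (188,130), and the gripper is clear above everything.

```bash
python3 -c "
from bench import robot
print(robot.close_job())"
```

```text
the job is handed in; nothing more can be done
None
```

The index pin is fully home in the fixture: its head top measures 86 mm, the plunger nose sits over its ring, and the gripper has let go. The job was handed in at about 23 s; the ball-headed pin was left in the rack and I moved nothing else on the bench.

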